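# Roll the kit carton to the stop and set it in the empty tray

### The arm

A 6-joint arm with a two-finger parallel gripper is mounted at the origin on the work surface. World frame = base frame: x ahead of the robot, y to its left, z up, the work surface at z = 0. Lengths are in m, angles in rad, forces in N, time in s.
With the tool pointing down it reaches from about 0.325 to 0.85 m from the base axis. Payload 4.4 kg.
Tool frame: the origin (TCP) lies between the finger pads; the fingertips stand 11 mm ahead of it and the grasp point (between the pads) lies 8 mm behind it; z points along the fingers, y is the line along which they close (so a half turn about z gives the same grasp; the last joint's range is limited). The gripper opens to 94 mm and grips with 3 to 60 N. Pads are 16 mm wide; open, the fingers measure 119 mm over their backs; the gripper's body (75 mm by 177 mm) begins 78 mm behind the grasp point.
Start: joints at [-1.27, 0.207, 1.542, -0, 1.393, -0.15], TCP at [0.251, -0.518, 0.216] pointing down, gripper open.
Joint ranges: [-2.73, 2.73], [-0.86, 2.22], [0.23, 2.46], [-1.11, 4.25], [0.08, 2.63], [-2.82, 2.82]. Speed limits (rad/s): [2.79, 2.79, 3.14, 3.14, 3.14, 3.14].

### API

Orientations are given as a unit quaternion [x, y, z, w].
In Python, from station import r gives the robot as it stands.
- The arm moves only by the shell command python3 -m creep 'ROWS' [OPENING] [FORCE]. ROWS is JSON, a list of rows, each a list of 2 entries, a list of its own where there are three numbers: the shift along the tool's x, y, z in mm, then the turn about the tool's z in degrees. In form: [[[dx, dy, dz], roll], ...]. A call has exactly 5 rows; each row is the pose to reach, as a shift and turn from the pose commanded when the call began, along the tool's axes at that moment; what a row does not reach only later rows make up. A row lasts 1/8 s, in which the tool goes at most 62.5 mm and 10.7 degrees, less where a joint would pass 70% of its speed; a pose out of reach is approached as far as the arm can. A call with a gripper value outside its range is refused whole. OPENING is the finger opening in mm, from 0 to 94, set as the call begins (- or left out, the last holds). The fingers move at their own pace and stop on an object; FORCE is the grip in N (left out, the last holds). Time passes only in rows, so rows that repeat a pose let the fingers close, or fill a call up. It gives the time, the measured TCP pose, the force, the opening and the grip force at its end, in the units of the state.
- r.read_state(): the state, without advancing time (a new reading comes with each control period).
- r.read_camera(name): name is "scene" or "top" or "wrist"; returns the picture (400x640x3 uint8, blue, green, red); there is no depth.
- r.camera_info(name): a dict with "fx", "fy", "cx", "cy" (pixels), "cam_to_world" (4x4, takes a point from camera to world coordinates). Camera axes: x right, y down, z forward; pixel columns grow to the right and rows downward; lengths in m; the calibration is good to about 2 mm. A picture is of the moment at which its call begins: read the wrist's pose just before it. camera_info takes no time and is no camera call; for the wrist camera it gives the pose at the moment of the call.
- r.job_done(): hands the job in; it is judged then, once.
Trained networks look in the newest picture that a camera, given by its name, has taken for a name from the list of things; names that differ only in an ending like _2 or _b are one class to them, and where a whole thing is asked for, a point or a joint stands for the part that bears it (a point fixed in the world has none). Each returns a list of dicts, best first, with "p" (0 to 1); they miss things now and then, are a little off and sometimes report something else, mostly with a low value. They report only what shows in the picture. A call takes as long as a camera call. They do not tell look-alikes from the thing itself.
- r.recognise(camera, query): "position" ([column, row] in pixels, amid what is visible of it).
The state is a dict: "time": time; "joint_positions": joint angles; "dq": joint speeds; "joint_torque": joint torques, N m; "tool_pos": TCP position; "eef_rot": TCP orientation; "wrist_force": force on the tool from outside, world axes, zero at the start; "ft_torque": the same for the moment, N m; "width": opening from 0.0 (shut) to 1.0 (fully open); "grip_force": force on a finger pad.
Only numpy, scipy, OpenCV 4.12 (cv2) and the standard library are available. Lean on these libraries where they do the work, as an engineer would, in place of code of your own. Each camera call takes 0.05 s, during which the arm holds its last target. There are 200 camera calls.

### The job

On this craft-room table, roll the carton that stands on the roller track along the rollers until it rests against the end stop, without lifting it on the way. Then lift it off there and set it down, not drop it, flat and square in the middle of the empty wooden tray, and let go.

Things in the scene. Friction and masses are not known exactly. Their poses are not given: they have to be found in the camera images.
- carton: closed brown cardboard carton on the rollers, 58 mm wide (its x, across the track) x 110 mm long (its y, along the track) x 72 mm tall, a narrow paper tape lengthwise over its top, 0.18 to 0.35 kg. Origin: centre of its underside; z up. Two other cartons, 90 x 90 x 50 and 120 x 170 x 35 mm, stand on the table and are bystanders
- track: level fixed roller track, 420 mm (its y) x 100 mm (its x); steel rollers turn freely between side rails 84 mm apart that stand 8 mm above them. Origin: centre of its underside, on the table; z up, +y runs to the end stop, the -y end is open. Roller tops 60 mm up. A push under 1 N rolls the carton; let go, it coasts a few cm at most. It starts 195 to 275 mm short of its place at the stop
- track_stop (a point): middle of the inner face of the end stop, at roller-top height (200 mm along +y and 60 mm up from the track's origin). The stop is a dark steel bar across the whole track, 12 mm thick, its top 20 mm above the rollers. A carton against it has its centre 55 mm short of this point
- tray: the empty one of two like low wooden trays, fixed, outside 112 mm (its x) x 162 mm (its y), walls 6 mm thick, rim 20 mm up, inside 100 x 150 mm, inner floor 6 mm above the origin. Origin: centre of its underside, on the table; z up. The carton's length goes along the tray's length, either way round. The other tray, some 170 mm away, holds two low paper coils
Mind the look-alikes: they are no part of the job. Leave any blue look-alike of the carton alone. Leave any yellow look-alike of the tray alone.

How it is judged:
On the way, in this order (a step that is already met when the one before it is completed fails the run):
1. the carton rests on the rollers against the end stop (its end face within 12 mm of the stop) (y of carton in the frame of track between 0.133 and 0.155 m and x of carton in the frame of track between -0.025 and 0.025 m and z of carton in the frame of track below 0.068 m and linear speed of carton below 0.05 m/s), for 0.2 s.
2. the carton is lifted off, its underside at least 25 mm above the rollers (z of carton in the frame of track above 0.085 m), for 0.05 s.
At the end, for the whole second after the job is handed in: The carton lies at rest, upright and flat on the floor of the empty tray (within 5 mm and 5 degrees), its centre within 25 mm of the tray's centre along each side, its long side within 15 degrees of the tray's long side, and is released (x of carton in the frame of tray between -0.025 and 0.025 m and y of carton in the frame of tray between -0.025 and 0.025 m and z of carton in the frame of tray below 0.011 m and angle between carton's own z axis and vertical below 0.09 rad and angle between the y axis of carton and the y axis of tray, either way round below 0.26 rad and linear speed of carton below 0.02 m/s); the robot touches nothing.
It fails at once if the carton is lifted more than 15 mm off the rollers over the track before it is within 50 mm of its place at the stop (z of carton in the frame of track above 0.075 m and y of carton in the frame of track below 0.095 m and x of carton in the frame of track between -0.1 and 0.1 m).
It fails at once if the carton is let go more than 30 mm above the tray's floor (horizontal distance between carton and tray below 0.06 m and z of carton in the frame of tray above 0.036 m and contact force between carton and the fingers below 0.1 N).
It also fails if it takes over 56 s, if anything falls off the work surface, if the arm or the gripper's body presses on something with over 40 N, if the wrist force passes 120 N, or if a joint passes its speed limit or range.

## Working session

There is one attempt and no reset: what is moved stays moved. The work goes in short steps, Python scripts to look and compute and a shell command to move; the robot and the scene stay as the last step left them, time stands still between calls to the robot, and variables do not carry over. Pictures are saved under pics/ and viewed, at most 10 in all, crops included, and the job is handed in when it is done.

```bash
mkdir -p pics; python3 - <<'E'
from station import r
import cv2
for c in("top","scene"):
    cv2.imwrite(f"pics/{c}1.png",r.read_camera(c))
    print(c,{k:(v if not hasattr(v,'tolist') else v.tolist()) for k,v in r.camera_info(c).items()})
    for q in("carton","track","track_stop","tray"):
        print(q,[(d["position"],round(d["p"],2)) for d in r.recognise(c,q)][:5])
s=r.read_state();print(s["time"],s["tool_pos"],s["eef_rot"])
E
```

```text
top {'fx': 513.8582269165089, 'fy': 513.8582269165089, 'cx': 309.88998044831345, 'cy': 196.8092622595405, 'cam_to_world': [[0.03042811015524195, -0.997467517843422, 0.0642859312732011, 0.3466588247995363], [-0.9994169173552484, -0.03135820881698481, -0.013508813564591765, -0.07598031943751461], [0.015490494392142283, -0.06383739959516399, -0.9978400828772186, 1.3299937766712189], [0.0, 0.0, 0.0, 1.0]]}
carton [([385.7, 154.4], 0.98), ([450.3, 243.7], 0.8)]
track [([323.7, 172.2], 0.91)]
track_stop [([321.8, 170.4], 0.87)]
tray [([168.1, 270.5], 0.88), ([169.2, 120.8], 0.68)]
scene {'fx': 495.29820666912195, 'fy': 495.29820666912195, 'cx': 316.0884129121361, 'cy': 200.34441143341348, 'cam_to_world': [[-0.4582297499423361, 0.6928164381701241, -0.5568041659946943, 1.062128269721898], [0.8887406735632544, 0.34807022197062726, -0.29830711646162816, 0.26437755527568946], [-0.012865124255802413, -0.6315477049111817, -0.7752302786909846, 0.9645618442801456], [0.0, 0.0, 0.0, 1.0]]}
carton [([212.5, 138.6], 0.78), ([220.5, 197.8], 0.58)]
track [([284.8, 225.7], 0.92)]
track_stop [([288.7, 224.7], 0.65)]
tray [([431.1, 354.7], 0.92), ([475.1, 214.3], 0.61)]
0.5 [ 0.25051554 -0.51753147  0.21639143] [ 9.74704121e-01  2.23499164e-01 -1.92178887e-06 -3.57444621e-05]
```

View pics/top1.png

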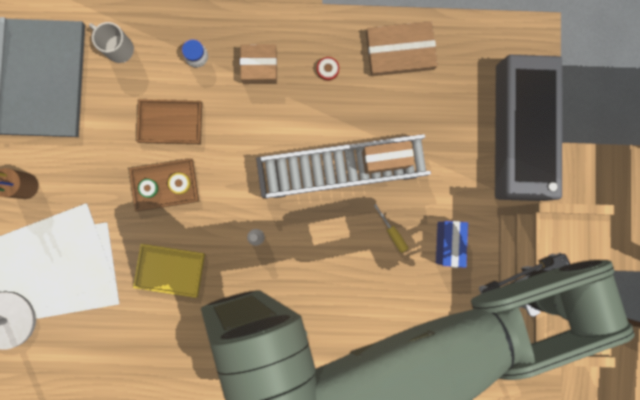

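View pics/scene1.png

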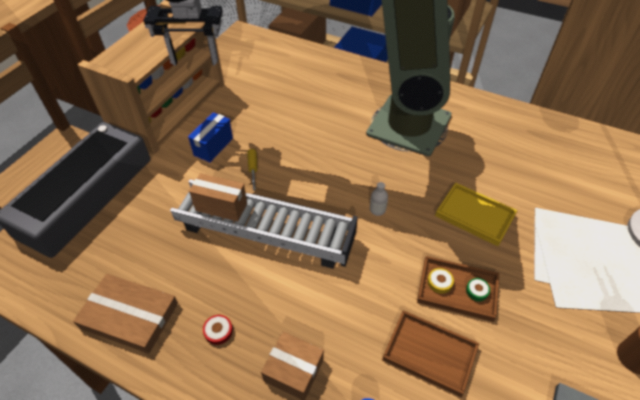

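The top view shows the carton at about (389,156) on the track. The stop is at the track's left end, about (262,176), and the empty tray is at (169,121). I'll zoom in to get their edges.

```bash
python3 - <<'E'
import cv2,numpy as np
a=cv2.imread("pics/top1.png")
A=cv2.resize(a[128:203,248:438],None,fx=4,fy=4,interpolation=cv2.INTER_CUBIC)
B=cv2.resize(a[94:149,128:213],None,fx=4,fy=4,interpolation=cv2.INTER_CUBIC)
c=np.zeros((530,760,3),np.uint8);c[:300]=A;c[305:525,:340]=B
cv2.imwrite("pics/crop1.png",c)
E
```

```text
(no output)
```

View pics/crop1.png

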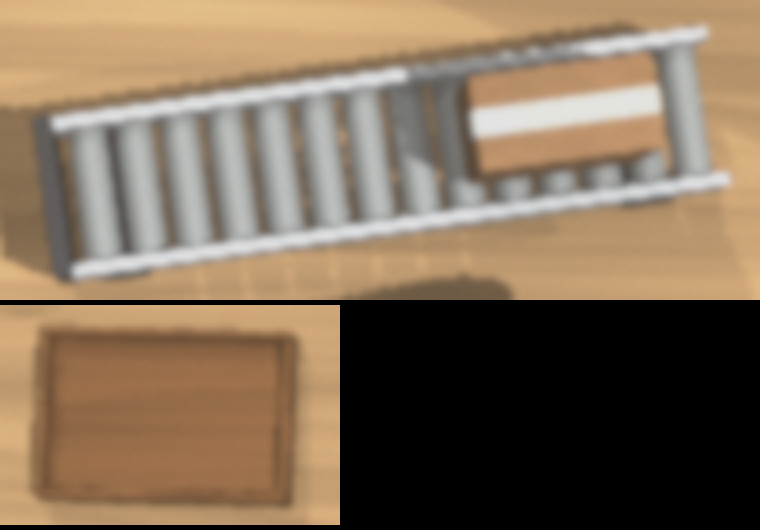

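```bash
cat > h.py <<'E'
import numpy as np
from station import r
def px(cam,uv,z,info=None):
    i=info or r.camera_info(cam);T=np.array(i["cam_to_world"])
    uv=np.atleast_2d(uv)
    d=np.c_[(uv[:,0]-i["cx"])/i["fx"],(uv[:,1]-i["cy"])/i["fy"],np.ones(len(uv))]@T[:3,:3].T
    return (T[:3,3]+d*((z-T[2,3])/d[:,2])[:,None])[:,:2]
E
python3 - <<'E'
from h import *
from scipy.spatial.transform import Rotation as R
np.set_printoptions(precision=4,suppress=True)
A=lambda p:np.array(p)/4+[247.6,127.6]
B=lambda p:(np.array(p)-[0,305])/4+[127.6,93.6]
ang=lambda v:np.degrees(np.arctan2(v[1],v[0]))
rl=px("top",A([[55,124],[705,33],[75,271],[728,180]]),.068)
print("rails",rl,np.linalg.norm(rl[0]-rl[1]),np.linalg.norm(rl[0]-rl[2]))
d1=rl[0]-rl[1];d2=rl[2]-rl[3];print(ang(d1),ang(d2))
st=px("top",A([[37,118],[60,278],[53,118],[74,274]]),.08);print("stop",st,ang(st[0]-st[1]),ang(st[2]-st[3]))
ca=px("top",A([[466,75],[655,55],[667,150],[482,177]]),.132);print("carton",ca,ca.mean(0),[np.linalg.norm(ca[i]-ca[i-1]) for i in range(4)])
tp=px("top",A([[470,122],[662,98]]),.132);print("tape",tp,ang(tp[0]-tp[1]),np.linalg.norm(tp[0]-tp[1]),tp.mean(0))
tr=px("top",B([[40,328],[297,335],[290,505],[33,498]]),.02);print("tray",tr,tr.mean(0),[np.linalg.norm(tr[i]-tr[i-1]) for i in range(4)],ang(tr[0]-tr[1]),ang(tr[3]-tr[2]))
s=r.read_state();print(R.from_quat(s["eef_rot"]).as_matrix())
u=(d1+d2);u/=np.linalg.norm(u)
c=rl.mean(0);print("u",u,"carton from stop along:",(st[2:].mean(0)-ca.mean(0))@u)
E
```

```text
rails [[ 0.5187  0.0296]
 [ 0.5888 -0.3719]
 [ 0.4282  0.014 ]
 [ 0.4974 -0.3877]] 0.40765128570856524 0.09183744791339034
99.90562347547578 99.76827186917532
stop [[0.5204 0.0397]
 [0.4229 0.0221]
 [0.5207 0.03  ]
 [0.4256 0.0137]] 10.227808478954497 9.692217086896681
carton [[ 0.5469 -0.2162]
 [ 0.5625 -0.3276]
 [ 0.5063 -0.3356]
 [ 0.4868 -0.227 ]] [ 0.5256 -0.2766] [np.float64(0.06101636477320602), np.float64(0.11244689946252528), np.float64(0.05673206601767798), np.float64(0.11034272611542066)]
tape [[ 0.5191 -0.2192]
 [ 0.537  -0.3321]] 99.02094409546751 0.1143529292738884 [ 0.5281 -0.2757]
tray [[0.6683 0.357 ]
 [0.6694 0.1921]
 [0.5588 0.1918]
 [0.5579 0.3558]] [0.6136 0.2742] [np.float64(0.11034266737374743), np.float64(0.1648774532633416), np.float64(0.11053282857495035), np.float64(0.163994406275334)] 90.38182314733193 90.31517353791496
[[ 0.9001  0.4357 -0.    ]
 [ 0.4357 -0.9001  0.0001]
 [ 0.     -0.0001 -1.    ]]
u [-0.1708  0.9853] carton from stop along: 0.30303831175022417
```

Measured: the track points 99.8° with the stop's inner face at (0.473, 0.022). The carton is at (0.527, -0.276), 248 mm short. The tray is at (0.6136, 0.274), yaw 90.3°. First I move above the carton while rolling the tool.

```bash
python3 -m creep '[[[42,-11,0],-10],[[84,-23,0],-20],[[126,-34,0],-30],[[168,-46,0],-40],[[210,-57,0],-50]]' 94 25; cat > nx.py <<'E'
# print shift to world target (x y z yaw_of_tool_y deg) in tool axes
import sys
from h import *
from scipy.spatial.transform import Rotation as R
x,y,z,w=map(float,sys.argv[1:5]);s=r.read_state();M=R.from_quat(s["eef_rot"]).as_matrix()
d=M.T@(np.array([x,y,z])-s["tool_pos"])*1000
yaw=np.degrees(np.arctan2(M[1,1],M[0,1]))
print("shift",d.round(1),"roll",round(yaw-w,2),"t",s["time"],"F",np.round(s["wrist_force"],2),"w",s["width"],"grip",s["grip_force"])
E
python3 nx.py .527 -.276 .216 9.6
```

```text
time: 1.12
tool_pos: [0.4157, -0.3738, 0.2166]
eef_rot: [0.787, 0.617, 0.0, 0.0]
wrist_force: [0.0, -0.5, 0.0]
width: 1.0
grip_force: 0.0
shift [121.6  84.7   0.6] roll -23.45 t 1.125 F [ 0.   -0.52  0.  ] w 1.0004118592322497 grip 0.0
```

```bash
python3 -m creep '[[[35,24,0],-8],[[70,48,0],-16],[[105,72,0],-23.5],[[122,85,0],-23.5],[[122,85,0],-23.5]]' >/dev/null; python3 nx.py .527 -.276 .096 9.6; python3 - <<'E'
from h import *
import cv2
from scipy.spatial.transform import Rotation as R
i=r.camera_info("wrist");cv2.imwrite("pics/w1.png",r.read_camera("wrist"))
T=np.array(i["cam_to_world"]);print(i["fx"],i["cx"],i["cy"],T.round(4).tolist())
def proj(p):
    q=T[:3,:3].T@(np.array(p)-T[:3,3]);return (i["fx"]*q[0]/q[2]+i["cx"],i["fy"]*q[1]/q[2]+i["cy"])
print("expected carton top ctr",proj([.527,-.276,.132]))
E
```

```text
shift [  0.9  -0.3 120.3] roll -0.26 t 1.75 F [-0.42 -0.25 -1.11] w 1.0007909821403616 grip 0.0
303.4452395303385 320.35526552254066 197.75258049387202 [[0.9868, 0.1556, 0.0458, 0.516], [0.1622, -0.9465, -0.2789, -0.1953], [-0.0001, 0.2827, -0.9592, 0.3837], [0.0, 0.0, 0.0, 1.0]]
expected carton top ctr (np.float64(317.8388467359194), np.float64(205.7725188459882))
```

View pics/w1.png

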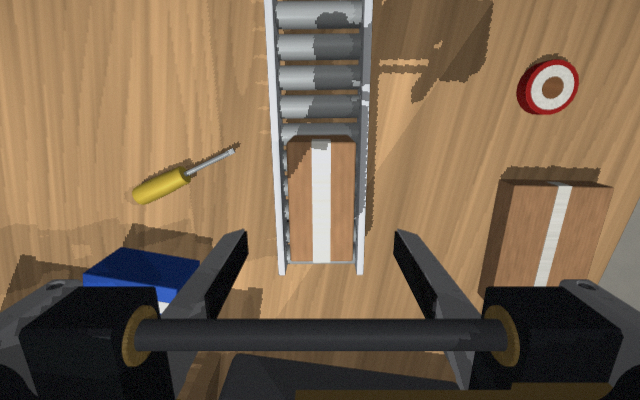

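The wrist view shows the carton centred at about (321,200), with the expected point at (318,206), so it is aligned to within 3 mm. The blue box at the lower left is clear of the fingers. I descend and close.

```bash
python3 -m creep '[[[1,1,35],0],[[2,2,70],0],[[2,2,100],0],[[2,2,120],0],[[2,2,120],0]]' 94 25 | tail -3;python3 -m creep '[[[0,0,0],0],[[0,0,0],0],[[0,0,0],0],[[0,0,0],0],[[0,0,0],0]]' 50 25| tail -3; python3 -m creep '[[[0,0,0],0],[[0,0,0],0],[[0,0,0],0],[[0,0,0],0],[[0,0,0],0]]' 40 25| tail -3;  python3 nx.py .4825 -.0324 .096 9.84
```

```text
wrist_force: [-0.7, 0.2, -0.4]
width: 0.995
grip_force: 0.0
wrist_force: [-1.9, -0.5, 3.2]
width: 0.617
grip_force: 25.0
wrist_force: [-1.2, -0.5, 5.7]
width: 0.614
grip_force: 25.0
shift [247.2  -6.1   0.9] roll -0.5 t 3.675 F [-1.22 -0.5   5.7 ] w 0.6143261354727192 grip 25.00082105398178
```

Gripped at 57.7 mm. Now I roll the carton along the track.

```bash
python3 -m creep '[[[20,-0.5,0],0],[[45,-1,0],-0.5],[[70,-1.5,0],-0.5],[[95,-2,0],-0.5],[[120,-3,0],-0.5]]' | tail -3;python3 -m creep '[[[25,-0.5,0],0],[[50,-1,0],0],[[75,-1.5,0],0],[[95,-2,0],0],[[105,-2,0],0]]' | tail -3;  python3 nx.py .4825 -.0324 .096 9.84
```

```text
wrist_force: [3.6, 0.0, 4.4]
width: 0.617
grip_force: 25.0
wrist_force: [3.6, -0.5, 5.3]
width: 0.616
grip_force: 25.0
shift [20.5 -0.9  1. ] roll 0.07 t 4.925 F [ 3.56 -0.46  5.34] w 0.6164011078365296 grip 25.000673532485962
```

```bash
python3 -m creep '[[[6,0,0],0],[[12,0,0],0],[[16,0,0],0],[[16,0,0],0],[[16,0,0],0]]' | grep -E "pos|force";python3 -m creep '[[[1,0,0],0],[[2,0,0],0],[[3,0,0],0],[[4,0,0],0],[[4,0,0],0]]' | grep -E "pos|force";  python3 nx.py .4825 -.0324 .096 9.84; python3 - <<'E'
from h import *
import cv2
a=r.read_camera("top");b=r.read_camera("scene")
c=np.vstack([cv2.resize(a[130:210,230:430],(720,288)),cv2.resize(b[170:270,200:440],(720,300))])
cv2.imwrite("pics/s2.png",c)
E
```

```text
tool_pos: [0.4843, -0.0379, 0.097]
wrist_force: [3.1, 1.5, 5.6]
grip_force: 25.0
tool_pos: [0.4837, -0.0341, 0.097]
wrist_force: [3.6, 1.1, 6.2]
grip_force: 25.0
shift [ 1.9 -0.9  1. ] roll -0.02 t 6.175 F [3.56 1.08 6.19] w 0.6131584187915602 grip 25.001008808612823
```

View pics/s2.png

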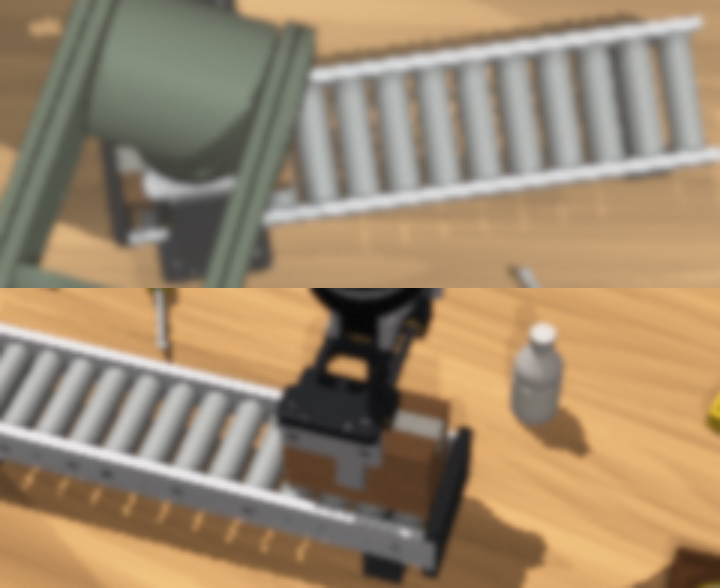

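The carton's end, near (443,470) in the lower crop, is a few mm short of the stop bar at about (458,470). I creep on until I feel contact.

```bash
python3 -m creep '[[[1,0,0],0],[[2,0,0],0],[[3,0,0],0],[[4,0,0],0],[[4,0,0],0]]' | grep -E "pos|force";python3 -m creep '[[[1,0,0],0],[[2,0,0],0],[[3,0,0],0],[[3,0,0],0],[[3,0,0],0]]' | grep -E "pos|force"
```

```text
tool_pos: [0.4831, -0.0312, 0.097]
wrist_force: [3.6, -3.6, 4.3]
grip_force: 25.0
tool_pos: [0.4831, -0.031, 0.0973]
wrist_force: [4.5, -10.5, 4.5]
grip_force: 25.0
```

```bash
python3 -m creep '[[[-2,0,0],0],[[-4,0,0],0],[[-4,0,0],0],[[-4,0,0],0],[[-4,0,0],0]]' - 30| grep -E "pos|force";python3 -m creep '[[[0,0,-5],0],[[0,0,-20],0],[[0,0,-45],0],[[0,0,-70],0],[[0,0,-80],0]]' | grep -E "pos|force";python3 nx.py .6136 .275 .176 0.35
```

```text
tool_pos: [0.4831, -0.0313, 0.097]
wrist_force: [3.1, 0.3, 5.9]
grip_force: 30.0
tool_pos: [0.4807, -0.0307, 0.176]
wrist_force: [0.0, -0.1, -3.0]
grip_force: 30.0
shift [ 2.785e+02  1.831e+02 -2.000e-01] roll 9.48 t 8.775 F [ 0.04 -0.06 -2.99] w 0.6135010758980031 grip 29.99945104122162
```

```bash
python3 -m creep '[[[15,10,0],0],[[45,30,0],2],[[80,52,0],4],[[115,76,0],6],[[150,99,0],9.5]]' | tail -1;python3 nx.py .6136 .275 .176 0.35
```

```text
grip_force: 30.0
shift [138.9  61.2  -2.3] roll -0.1 t 9.4 F [-0.57 -1.   -3.9 ] w 0.61448700904112 grip 29.99707818031311
```

```bash
python3 -m creep '[[[38,17,0],0],[[76,34,0],0],[[110,48,0],0],[[130,57,0],0],[[137,60,0],0]]' | tail -1; python3 -m creep '[[[0,0,15],0],[[0,0,30],0],[[0,0,45],0],[[0,0,55],0],[[0,0,55],0]]' | tail -1; python3 nx.py .6136 .275 .046 0.35;python3 - <<'E'
from h import *
import cv2
b=r.read_camera("scene");a=r.read_camera("wrist")
cv2.imwrite("pics/s3.png",np.vstack([cv2.resize(b[230:400,340:580],(640,453))[:, :],np.zeros((5,640,3),np.uint8)]));cv2.imwrite("pics/w3.png",a)
E
```

```text
grip_force: 30.0
grip_force: 30.0
shift [ 5.   1.2 73.9] roll -0.05 t 10.65 F [ 0.66  0.03 -2.88] w 0.6146566010476772 grip 29.999399185180664
```

View pics/s3.png

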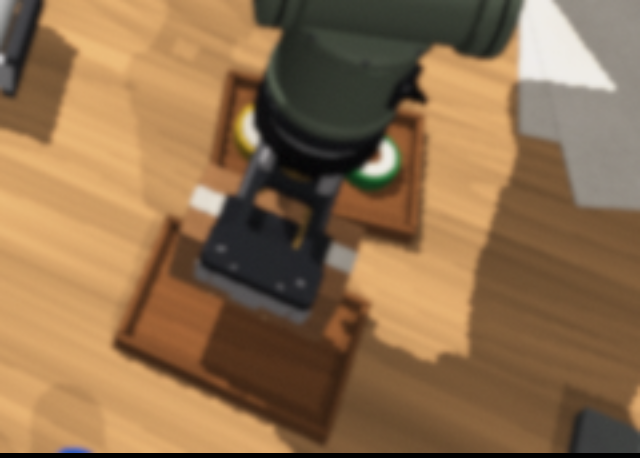

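View pics/w3.png

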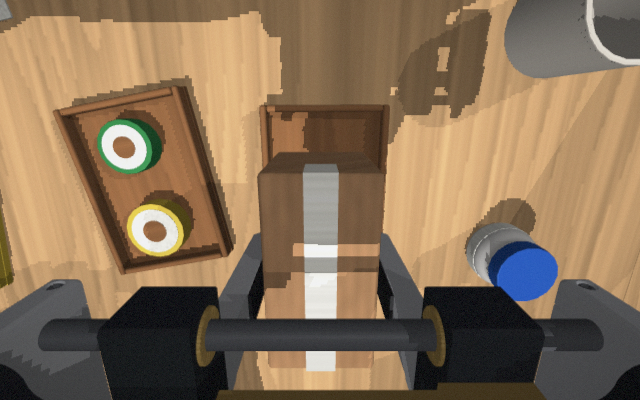

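The carton hangs over the tray and is aligned with it. The tray's far rim runs from (262,105) to (388,105), so I check its position from that.

```bash
python3 -c "
from h import *
print(px('wrist',[[261,105],[389,105]],.02))"
```

```text
[[0.56508154 0.35582901]
 [0.67367864 0.3564045 ]]
```

```bash
python3 -m creep '[[[3,2,15],0],[[5,4,35],0],[[5,4,52],0],[[5,4,64],0],[[5,4,68],0]]' | grep -E "pos|force"; python3 -m creep '[[[0,0,2],0],[[0,0,4],0],[[0,0,6],0],[[0,0,8],0],[[0,0,9],0]]' | grep -E "pos|force"
```

```text
tool_pos: [0.6165, 0.2755, 0.0515]
wrist_force: [-0.7, 0.4, -2.1]
grip_force: 30.0
tool_pos: [0.6175, 0.2758, 0.0445]
wrist_force: [-0.1, -0.4, -3.5]
grip_force: 30.0
```

```bash
python3 -m creep '[[[0,0,0.5],0],[[0,0,1],0],[[0,0,1.5],0],[[0,0,2],0],[[0,0,2],0]]' | grep -E "pos|force"; python3 -m creep '[[[0,0,0.5],0],[[0,0,1],0],[[0,0,1],0],[[0,0,1],0],[[0,0,1],0]]' | grep -E "pos|force"
```

```text
tool_pos: [0.6176, 0.2758, 0.0431]
wrist_force: [-1.5, 0.0, 2.2]
grip_force: 30.0
tool_pos: [0.6176, 0.2759, 0.0431]
wrist_force: [-4.3, -0.4, 6.5]
grip_force: 30.0
```

Contact with the tray floor at the expected height. I release and then retreat straight up.

```bash
python3 -m creep '[[[0,0,0],0],[[0,0,0],0],[[0,0,0],0],[[0,0,0],0],[[0,0,0],0]]' 90 | tail -3; python3 -m creep '[[[0,0,0],0],[[0,0,0],0],[[0,0,-10],0],[[0,0,-25],0],[[0,0,-50],0]]' | tail -3; python3 -m creep '[[[0,0,-40],0],[[-10,0,-80],0],[[-60,0,-120],0],[[-110,0,-130],0],[[-150,0,-130],0]]' | grep pos;python3 - <<'E'
from h import *
import cv2
b=r.read_camera("scene");a=r.read_camera("wrist")
cv2.imwrite("pics/s4.png",np.hstack([cv2.resize(b[260:400,360:520],(400,350)),cv2.resize(a,(400,250))[[*range(250)]+[0]*100]]))
E
```

```text
wrist_force: [0.4, 0.4, -0.2]
width: 0.96
grip_force: 0.0
wrist_force: [0.0, 1.1, -0.3]
width: 0.957
grip_force: 0.0
tool_pos: [0.6198, 0.1242, 0.2256]
```

View pics/s4.png

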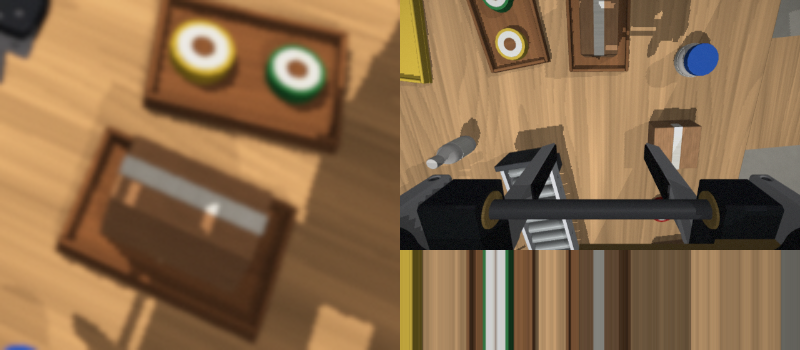

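The carton sits flat, square and centred in the empty tray (about (180,215) in the left view), and the gripper is clear.

```bash
python3 -c "
from station import r
print(r.job_done())"
```

```text
the job is handed in; nothing more can be done
None
```

I rolled the carton along the track to the end stop, lifted it off, set it down flat, square and near the middle of the empty tray, let go, and handed the job in; `job_done` gave no verdict.

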